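# Tip the walnuts out of the nut carousel

### The arm

A 6-joint arm with a two-finger parallel gripper is mounted at the origin on a cart in front of the work surface, level with it; the furniture and walls round the work are solid. World frame = base frame: x ahead of the robot, y to its left, z up, the work surface at z = 0. Lengths are in m, angles in rad, forces in N, time in s.
With the tool pointing down it reaches from about 0.35 to 0.8 m from the base axis. Payload 7.3 kg.
Tool frame: the origin (TCP) lies between the finger pads; the fingertips stand 19 mm ahead of it and the grasp point (between the pads) is the TCP; z points along the fingers, y is the line along which they close (so a half turn about z gives the same grasp; the last joint's range is limited). The gripper opens to 85 mm and grips with 20 to 120 N. Pads are 22 mm wide; open, the fingers measure 114 mm over their backs; the gripper's body (76 mm by 85 mm) begins 54 mm behind the grasp point. The pads swing forward as they close: fully open they stand 13 mm farther back than shut.
Start: joints at [-1.347, 0.342, 1.524, -0, 1.275, -0.146], TCP at [0.19, -0.49, 0.25] pointing down, gripper open.
Joint ranges: [-2.53, 2.53], [-0.77, 2.02], [0.04, 2.7], [-1, 4.14], [0.28, 2.66], [-3.11, 3.11]. Speed limits (rad/s): [2.57, 2.57, 3.14, 3.14, 3.14, 3.14].

### API

Orientations are given as a rotation vector (axis times angle).
In Python, from workcell import ctrl, sense, vision gives the robot as it stands. The module is installed in compiled form; this text tells all that it offers. Calls block until the motion is done:
- ctrl.reach(position, orientation): joint-space move of the TCP to a pose.
- ctrl.line_to(position, rot=None, speed=0.15, guard=None): straight line of the TCP; rot=None keeps the orientation; speed is the mean speed in m/s. With guard (N) it stops when the force on the tool has changed by that much, and returns True; else False.
- ctrl.move_j(angles): joint-space move.
- ctrl.gripper_to(opening, f_grip=None): finger opening in m; f_grip is the grip in N (None keeps the last); returns when the fingers have stopped.
- ctrl.hold(seconds).
- ctrl.solve_ik(position, orientation): joint angles nearest the present ones, or None.
- sense(): the state.
- vision.camera(name): name is "scene" or "top"; returns a dict with "img" (384x512x3 uint8, blue, green, red), "depth" (384x512 float32, m along the optical axis (not along the pixel's ray), 0 where there is no reading), "vfov" (degrees; the focal length in pixels is half the picture's height over the tangent of half this angle, whatever the lens; pixels are square), "cx", "cy" (the principal point, pixels), "dist_coeffs" ([k1, k2, p1, p2, k3] as OpenCV has them; the pictures are not rectified), "eye" and "orientation" of the camera in the world. Camera axes: x right, y up, looking along -z (the intrinsics and any distortion apply to the point x, -y, -z); pixel columns grow to the right and rows downward; lengths in m; the calibration is good to about 2 mm. A picture is of the moment at which its call begins.
A pose or a line that the arm cannot do raises ctrl.IKError and nothing moves.
- ctrl.finish_job(): hands the job in; it is judged then, once.
The state is a dict: "time": time; "joint_pos": joint angles; "joint_vel": joint speeds; "joint_torque": joint torques, N m; "tcp_pos": TCP position; "tool_rot": TCP orientation; "force": force on the tool from outside, world axes, zero at the start; "wrist_torque": the same for the moment, N m; "grip_width": finger opening in m; "gripper_force": force on a finger pad.
Only numpy, scipy, OpenCV 4.12 (cv2) and the standard library are available. Lean on these libraries where they do the work, as an engineer would, in place of code of your own. Each camera call takes 0.05 s, during which the arm holds its last target. There are 200 camera calls.

### The job

Serve the two walnuts from the tilting nut carousel into the white bowl under its spout: turn the wheel by the knob on top until the walnut compartment stands squarely at the spout, open the spout's gate all the way (press its black tab down while sliding it aside), then lift the rear handle to tip the carousel until both walnuts have rolled into the bowl. Lower the carousel gently back to level and let go; all the other nuts must stay in the wheel, the bowl must stay upright in its place, and the salt shaker, garlic and honey jar must be left alone.

Things in the scene. Friction and masses are not known exactly. Their poses are not given: they have to be found in the camera images.
- stand: Wooden stand, fixed on the cover board of the hob (top 45 mm above the worktop): plate 262 x 150 x 14 mm, two cheeks 130 mm high (212 mm apart) that carry the tilting pan. Origin at its underside below the wheel's axis (pan level). -x points to the spout, +x to the rear handle, z up. The tilt axis is a level line along the stand's y at x = -75, z = 110 mm.
- pan (a joint): Tilt of the round ivory pan (162 mm across, clear flat cover on top, 157 mm above the stand's underside): 0 = level on its rear rest; grows as the rear is lifted and the spout goes down, to 1.0 rad. It falls back by its own weight if let go. The walnuts roll out between 0.6 and 0.9 rad.
- handle (a point): Middle of the round wooden rear handle bar (11 mm thick, 80 mm long, along the stand's y), 25 mm above the cover, 183 mm behind and 72 mm above the tilt axis (108 mm behind the wheel's axis). Pinch it from above, fingers closing along the stand's x; it may turn in the fingers as it moves on its arc about the tilt axis. Axes as the pan. Lifting takes 3 to 6 N.
- spout (a point): Middle of the spout's mouth (58 mm wide), at the height of the wheel's floor, 86 mm in front of the wheel's axis; moves with the pan. Its -x points out of the spout.
- gate (a joint): Slide of the steel gate plate (64 mm wide) that closes the spout: 0 = shut, grows towards the stand's -y, 0.060 m = fully open at its end stop. Shut, a catch holds it until the tab is pressed right down; the catch is past its keeper after 26 mm. Sliding takes about 1.5 N, and it stays where it is left.
- tab (a joint): Press of the black tab on top of the gate: 0 = up, 0.008 m = right down; the spring needs 2 N to start and 6 N to hold fully down. The catch lets go beyond about 0.0065.
- tab_top (a point): Middle of the flat top of the black tab to be pressed (24 mm along the stand's x, 22 mm along y), 62 mm above the tilt axis, 88 mm in front of the wheel's axis. At its end towards the stand's -y stands a ridge, its face 11 mm from this point, 4 mm thick and 7 mm high: push the tab along against it. Moves with gate and tab.
- wheel: Carousel wheel: ivory, 148 mm across, five equal compartments open at the rim, turning either way with light friction about its axis in the pan. Origin on the axis, 6 mm below the compartments' floor; z along the axis. The walnuts' compartment is centred on its -x axis and is at the spout when the wheel's x axis agrees with the stand's; keep within 10 degrees, or neighbouring nuts may fall out.
- knob (a point): Middle of the wooden bar knob on the wheel's axis above the cover: bar 58 mm along the wheel's x, 13 mm thick, 26 mm high (this point is at mid height; its underside is 14 mm above the cover). Turns with the wheel.
- walnut_bay (a point): Point on the floor of the walnut compartment, 60 mm from the axis, in its middle; turns with the wheel.
- walnut_a: A walnut: wrinkled round nut, 28 mm, the largest in the wheel. Origin at its centre.
- walnut_b: The other walnut, the same size; in the same compartment.
- bowl: White bowl, 120 mm across the rim, 50 mm high, standing loose on the stand's plate below the spout, 125 mm in front of the wheel's axis. Origin at the centre of its underside, z up.
- hazelnut_a: Hazelnut: smooth round nut, 19 mm, origin at its centre.
- hazelnut_b: Hazelnut: smooth round nut, 19 mm, origin at its centre.
- pecan_a: Pecan: long smooth nut, 36 x 19 mm, origin at its centre.
- pecan_b: Pecan: long smooth nut, 36 x 19 mm, origin at its centre.
- nutmeg_a: Nutmeg: oval, 27 x 21 mm, origin at its centre.
- nutmeg_b: Nutmeg: oval, 27 x 21 mm, origin at its centre.
- salt_shaker: Salt shaker, 44 x 44 x 90 mm, loose on the worktop right of the hob. Origin at the centre of its underside.
- honey_jar: Honey jar with a grey lid, 66 x 72 x 102 mm, loose on the worktop. Origin at the centre of its underside.
- garlic: Garlic bulb, 46 mm, loose on the worktop. Origin at the centre of its underside.

How it is judged:
On the way, in this order (a step that is already met when the one before it is completed fails the run):
1. with the carousel still level, the walnut compartment stands at the spout and the gate is fully open (value of joint pan below 0.1 rad and value of joint gate above 0.054 m and y of walnut_bay in the frame of spout between -0.014 and 0.014 m and x of walnut_bay in the frame of spout below 0.06 m), for 0.2 s.
2. the carousel is tipped and both walnuts are in the bowl (value of joint pan above 0.5 rad and horizontal distance between each of walnut_a, walnut_b and bowl below 0.05 m and z of walnut_a in the frame of bowl between 0.005 and 0.055 m and z of walnut_b in the frame of bowl between 0.005 and 0.055 m), for 0.1 s.
At the end, for the whole second after the job is handed in: both walnuts lie in the bowl (centres within 50 mm of its axis, below its rim) at rest; the bowl is upright (within 0.1 rad) and within 30 mm of its place; the six other nuts are still in the wheel; the pan is back level (tilt below 0.05 rad) (horizontal distance between each of walnut_a, walnut_b and bowl below 0.05 m and z of walnut_a in the frame of bowl between 0.005 and 0.055 m and z of walnut_b in the frame of bowl between 0.005 and 0.055 m and distance between each of hazelnut_a, hazelnut_b, pecan_a, pecan_b, nutmeg_a, nutmeg_b and wheel below 0.1 m and value of joint pan below 0.05 rad and linear speed of each of walnut_a, walnut_b below 0.05 m/s and angle between bowl's own z axis and vertical below 0.1 rad and distance of bowl from where it was at the start of the episode below 0.03 m); the robot touches nothing.
It fails at once if another nut than a walnut comes out of the carousel (distance between any of hazelnut_a, hazelnut_b, pecan_a, pecan_b, nutmeg_a, nutmeg_b and wheel above 0.11 m).
It fails at once if the carousel is let fall back (faster than 4 rad/s) (velocity of joint pan below -4 rad/s).
It fails at once if the bowl is tipped or pushed out of its place (angle between bowl's own z axis and vertical above 0.35 rad or distance of bowl from where it was at the start of the episode above 0.04 m).
It fails at once if a bystander is knocked or moved by more than 30 mm (distance of any of salt_shaker, garlic, honey_jar from where it was at the start of the episode above 0.03 m or angle between any of salt_shaker, honey_jar's own z axis and vertical above 0.5 rad).
It also fails if it takes over 72 s, if anything falls off the work surface, if the arm or the gripper's body presses on something with over 40 N, if the wrist force passes 120 N, or if a joint passes its speed limit or range.

## Working session

There is one attempt and no reset: what is moved stays moved. The work goes in short steps, each a Python script; the robot and the scene stay as the last script left them, time stands still between calls to the robot, and variables do not carry over. Pictures are saved under pics/ and viewed, at most 10 in all, crops included, and the job is handed in when it is done.

```bash
mkdir -p pics; cat > h.py <<'E'
import numpy as np, cv2
from scipy.spatial.transform import Rotation as R
from workcell import ctrl, sense, vision
def cam(n):
    c=vision.camera(n); np.savez('pics/'+n+'.npz',**c); return c
def load(n): return dict(np.load('pics/'+n+'.npz'))
def K(c):
    f=c['img'].shape[0]/2/np.tan(np.radians(float(c['vfov']))/2)
    return np.array([[f,0,float(c['cx'])],[0,f,float(c['cy'])],[0,0,1]])
def rot(c):
    o=np.array(c['orientation'],float)
    return o if o.shape==(3,3) else R.from_rotvec(o).as_matrix()
def ray(c,uv):
    p=cv2.undistortPoints(np.array(uv,float).reshape(-1,1,2),K(c),np.array(c['dist_coeffs'],float))[:,0]
    return np.c_[p[:,0],-p[:,1],-np.ones(len(p))]@rot(c).T
def at_z(c,uv,z):
    d=ray(c,uv); e=np.array(c['eye']); return e+d*((z-e[2])/d[:,2])[:,None]
def at_depth(c,uv):
    d=ray(c,uv); e=np.array(c['eye']); q=np.array(uv,int)
    return e+d*c['depth'][q[:,1],q[:,0]][:,None]
def proj(c,P):
    X=(np.array(P)-c['eye'])@rot(c); X=X*[1,-1,-1]
    return cv2.projectPoints(X,np.zeros(3),np.zeros(3),K(c),np.array(c['dist_coeffs'],float))[0][:,0]
E
python3 - <<'E'
from h import *
for n in("scene","top"):
    c=cam(n); cv2.imwrite(f'pics/{n}0.png',cv2.resize(c['img'],(800,600),interpolation=cv2.INTER_CUBIC)); print(n,c['eye'],c['orientation'],c['vfov'])
print(sense())
E
```

```text
scene [-0.04954495 -1.19951624  0.81451976] [ 1.04227402 -0.2511187  -0.46051996] 42.40851655277807
top [ 0.40040018 -0.15148052  1.32931142] [ 0.0704512  -0.05829023 -1.54226386] 44.0361197253631
{'time': 0.1, 'joint_pos': array([-1.34699504e+00,  3.42669642e-01,  1.52491052e+00, -4.15623538e-06,
        1.27540907e+00, -1.46007398e-01]), 'joint_vel': array([ 0.001449  , -0.00257825, -0.00214415, -0.00036024,  0.00214035,
       -0.00026053]), 'joint_torque': array([ 2.46032498e-03, -4.34447801e+01, -2.46491182e+01, -1.79276603e-04,
        4.68517304e-03,  8.12083584e-06]), 'tcp_pos': array([ 0.18969675, -0.489178  ,  0.24969066]), 'tool_rot': array([-3.08666863e+00, -5.77335007e-01,  9.15077960e-05]), 'force': array([-0.03196786, -0.19912619, -0.00826793]), 'wrist_torque': array([-0.05640885,  0.00699435, -0.0199669 ]), 'gripper_force': 0.0, 'grip_width': 0.08555402021933503}
```

View pics/scene0.png

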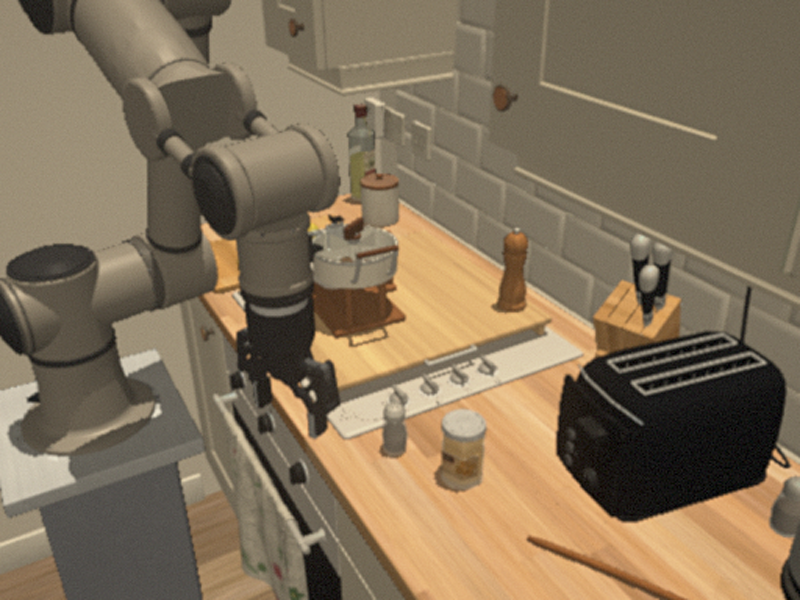

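View pics/top0.png

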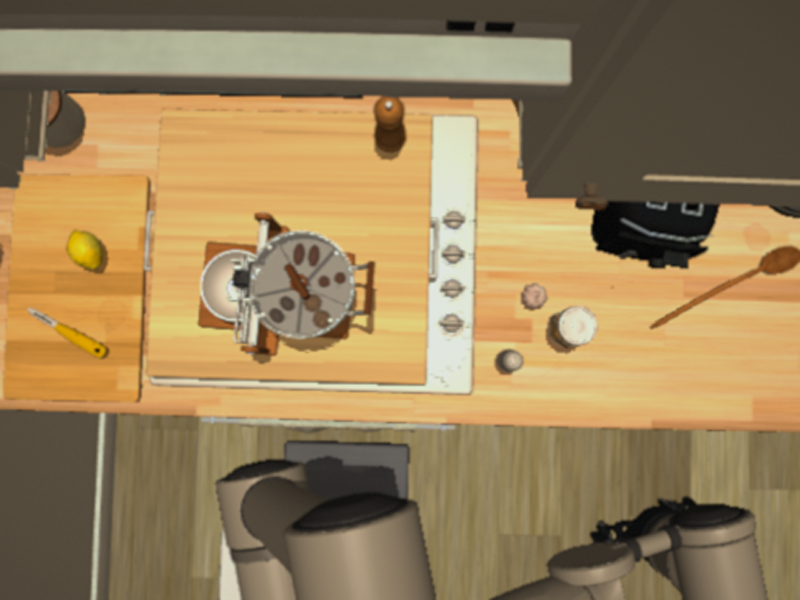

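```bash
python3 - <<'E'
from h import *
c=load('top'); cv2.imwrite('pics/crop1.png',cv2.resize(c['img'][130:235,120:260],(800,600),interpolation=cv2.INTER_CUBIC))
c=load('scene');cv2.imwrite('pics/crop2.png',cv2.resize(c['img'][125:218,190:270],(688,800))[:600])
E
```

```text
(no output)
```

View pics/crop1.png

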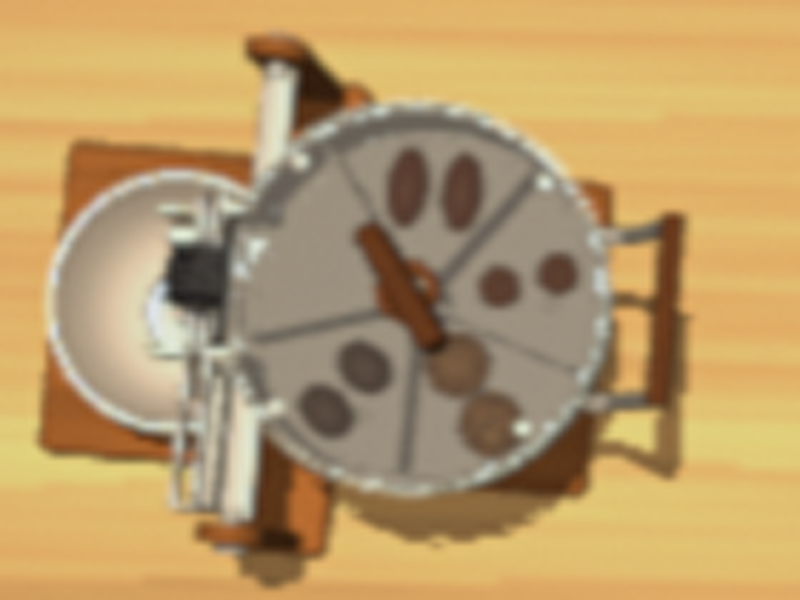

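```bash
python3 - <<'E'
from h import *
c=load('top')
f=lambda u,v:[120+u/5.7143-.4,130+v/5.7143-.4]
def P(u,v,z): return at_z(c,[f(u,v)],z)[0]
def D(u,v): return at_depth(c,[f(u,v)])[0]
k1,k2=P(370,232,.242),P(432,345,.242); h1,h2=P(675,218,.2325),P(662,402,.2325)
t=P(196,275,.217); a,b=P(278,47,.175),P(230,535,.175)
kc=(k1+k2)/2; hc=(h1+h2)/2
print('knob',k1,k2,kc,np.linalg.norm(k1-k2)); print('handle',h1,h2,hc,np.linalg.norm(h1-h2)); print('tab',t); print('cheeks',a,b,np.linalg.norm(a-b))
ang=lambda d:np.degrees(np.arctan2(d[1],d[0]))
print('stand x from h-k',ang(hc-kc),np.linalg.norm(hc-kc),'h-t',ang(hc-t),np.linalg.norm((hc-t)[:2]),'bar perp',ang(h1-h2)-90,'cheeks',ang(a-b)-90)
print('wheel x',ang(k1-k2))
for n,u,v in(('knob',400,290),('handle',668,310),('tab',196,275),('cover',350,280)): print(n,D(u,v))
br=D(50,300);print('bowl plate',P(180,170,.109),P(180,430,.109))
E
```

```text
knob [0.5396402  0.02063528 0.242     ] [ 0.49443751 -0.0062786   0.242     ] [0.51703886 0.00717834 0.242     ] 0.052608365289797156
handle [ 0.54990523 -0.10222639  0.2325    ] [ 0.47461637 -0.09926752  0.2325    ] [ 0.5122608  -0.10074695  0.2325    ] 0.07534698058129637
tab [0.52302838 0.09617988 0.217     ]
cheeks [0.62780795 0.07451307 0.175     ] [0.41662465 0.0859448  0.175     ] 0.21149248980776064
stand x from h-k -92.53493739851511 0.10844790502888925 h-t -93.12970779675275 0.19722099038809188 bar perp -92.25058027468084 cheeks -93.0984977700795
wheel x 30.76974774771047
knob [0.51648219 0.00767789 0.24096946]
handle [ 0.51231623 -0.10046467  0.2308337 ]
tab [0.5231777  0.09648144 0.21564562]
cover [0.52459413 0.03500819 0.19922875]
bowl plate [0.58288345 0.12980556 0.109     ] [0.46426915 0.12430743 0.109     ]
```

View pics/crop2.png

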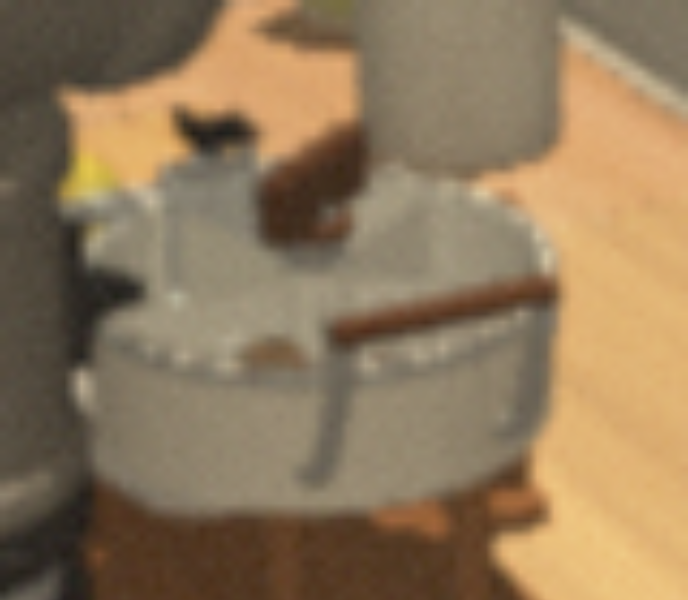

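```bash
cat >> h.py <<'E'
A=np.radians(-92.8); ex=np.array([np.cos(A),np.sin(A),0]); ey=np.array([-np.sin(A),np.cos(A),0]); ez=np.array([0,0,1.])
KN=np.array([.5170,.0074,.229])
def S(x,y,z): # relative to wheel axis, z world
    return np.array([KN[0],KN[1],0])+x*ex+y*ey+z*ez
def down(a): # tool y at world angle a (deg)
    a=np.radians(a); y=np.array([np.cos(a),np.sin(a),0]); z=-ez
    return R.from_matrix(np.c_[np.cross(y,z),y,z]).as_rotvec()
E
python3 - <<'E'
from h import *
for a in(120.8,-59.2): print(a,ctrl.solve_ik(KN+[0,0,.003],down(a)))
for a in(-92.8,87.2): print(a,ctrl.solve_ik(S(.108,0,.227),down(a)),ctrl.solve_ik(S(-.088,0,.25),down(a)))
p=sense()['tcp_pos']; ctrl.line_to([p[0],p[1],.36])
E
```

```text
120.8 [-1.33991157e-01  3.43216772e-01  1.57532650e+00 -4.44089210e-16
  1.22304938e+00 -2.24234889e+00]
-59.2 [-1.33991157e-01  3.43216772e-01  1.57532650e+00 -8.88178420e-16
  1.22304938e+00  8.99243760e-01]
-92.8 [-0.34090354  0.3557131   1.57115837  0.          1.21472118  1.278762  ] [0.03613443 0.35131638 1.51112344 0.         1.27915283 1.65579997]
87.2 [-3.40903543e-01  3.55713099e-01  1.57115837e+00 -4.44089210e-16
  1.21472118e+00 -1.86283065e+00] [ 0.03613443  0.35131638  1.51112344  0.          1.27915283 -1.48579268]
```

```bash
python3 - <<'E'
from h import *
r=down(120.8)
ctrl.reach(KN+[0,0,.13],r)
ctrl.gripper_to(.045)
print(ctrl.line_to(KN+[0,0,.004],speed=.12,guard=8), sense()['tcp_pos'])
ctrl.gripper_to(0.0,f_grip=25); s=sense(); print(s['grip_width'],s['force'],s['gripper_force'])
q=np.array(s['joint_pos'])
for i in range(1,9):
    t=q.copy(); t[5]+=2.157*i/8; ctrl.move_j(t)
s=sense(); print(s['force'],s['wrist_torque'],s['tool_rot'],down(-2.8),s['time'])
ctrl.gripper_to(.045); ctrl.line_to(KN+[0,0,.09]); p=S(-.05,-.25,.36); ctrl.reach(p,down(-2.8))
c=cam('top'); cv2.imwrite('pics/crop3.png',cv2.resize(c['img'][130:235,120:260],(800,600),interpolation=cv2.INTER_CUBIC)); print(sense()['time'])
E
```

```text
False [0.51738645 0.00735719 0.23372186]
0.02500084913060767 [-0.67229503  0.50591864  5.35479289] 24.527332484722137
[0.68793476 1.84580604 3.52443296] [ 0.16982633 -0.03709802 -0.09047785] [2.26409079e+00 2.17490718e+00 1.36652782e-03] [ 2.275053    2.16650369 -0.        ] 8.05
10.1583
```

View pics/crop3.png

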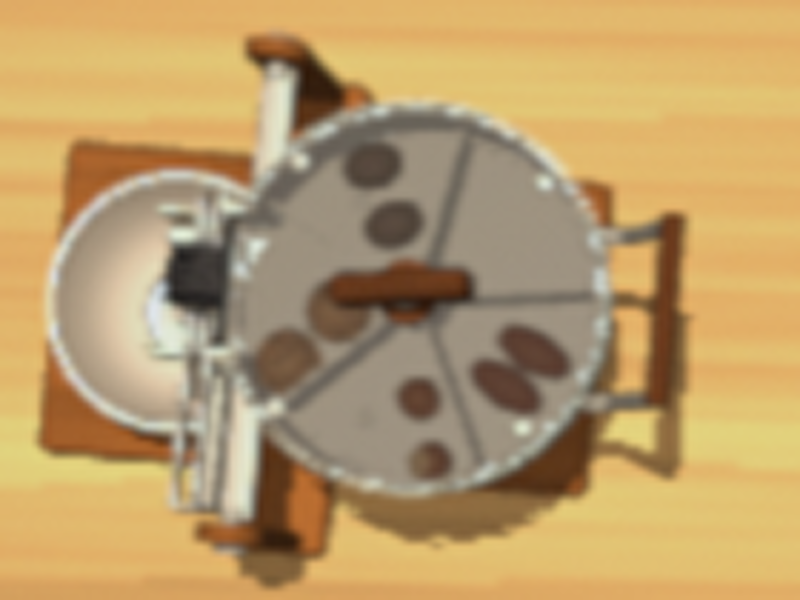

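```bash
python3 - <<'E'
from h import *
c=load('top')
f=lambda u,v:[120+u/5.7143-.4,130+v/5.7143-.4]
P=lambda u,v,z: at_z(c,[f(u,v)],z)[0]
ang=lambda d:np.degrees(np.arctan2(d[1],d[0]))
k1,k2=P(470,284,.242),P(333,290,.242); print(ang(k1-k2),(k1+k2)/2,np.linalg.norm(k1-k2))
d1,d2=P(595,295,.195),P(470,300,.195); print(ang(d1-d2), ang(d1-KN))
for u,v in((470,140),(290,405),(480,455)):print(ang(P(u,v,.195)-KN))
E
```

```text
-85.95463854372883 [0.51760642 0.00698549 0.242     ] 0.05551846499579172
-86.15796743679296 -86.59775888142919
-16.28245590956765
131.43318007117847
-155.4614296774012
```

```bash
python3 - <<'E'
from h import *
ctrl.reach(KN+[0,0,.09],down(3.8))
ctrl.line_to(KN+[0,0,.014],speed=.12,guard=8)
ctrl.gripper_to(0.0,f_grip=25); s=sense(); print(s['grip_width'],s['force'])
q=np.array(s['joint_pos'])
q[5]+=np.radians(6.6); ctrl.move_j(q); ctrl.hold(.2)
print(sense()['wrist_torque'])
ctrl.gripper_to(.045); ctrl.line_to(KN+[0,0,.09]); p=S(-.05,-.25,.36); ctrl.reach(p,down(87.2)); ctrl.gripper_to(0.)
c=cam('top'); cv2.imwrite('pics/crop4.png',cv2.resize(c['img'][130:235,120:260],(800,600),interpolation=cv2.INTER_CUBIC)); print(sense()['time'])
E
```

```text
0.012363720391045802 [0.3047349  0.47084489 3.80765615]
[-0.25901645  0.2911223   1.17283154]
15.7167
```

View pics/crop4.png

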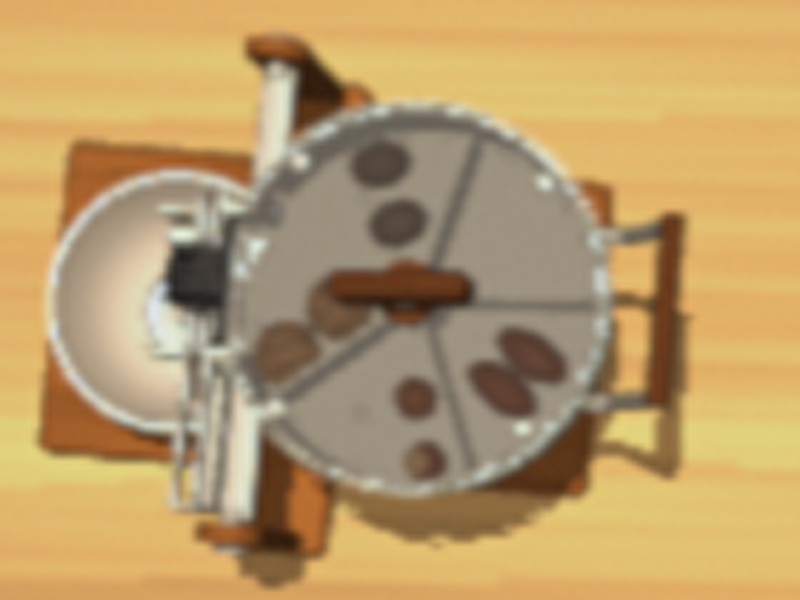

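```bash
python3 - <<'E'
from h import *
T=lambda y,z: S(-.088,y,z+.019)
ctrl.line_to(S(-.05,-.25,.37))
ctrl.reach(T(.003,.27),down(87.2))
print(ctrl.line_to(T(.003,.205),speed=.03,guard=2.0)); s=sense(); z=s['tcp_pos'][2]-.019; print('contact',z,s['force'])
f0=s['force'][2]
for i in range(12):
    z-=.0012; ctrl.line_to(T(.003,z),speed=.03); ctrl.hold(.1); s=sense(); print(round(z,4),np.round(s['tcp_pos'][2]-.019,4),np.round(s['force'],2))
    if s['force'][2]>9 or z<.2062: break
print(s['time']); np.save('z.npy',z)
c=cam('top'); cv2.imwrite('pics/x.png',c['img'])
E
```

```text
True
contact 0.21804229162081273 [ 1.01925892  0.64948299 -0.6701398 ]
0.2168 0.217 [0.38 1.   2.81]
0.2156 0.2158 [ 0.42 -0.    2.66]
0.2144 0.2145 [0.94 0.32 2.93]
0.2132 0.2133 [ 1.29 -0.01  4.58]
0.212 0.2121 [1.11 0.26 4.92]
0.2108 0.2109 [0.31 0.18 4.78]
0.2096 0.2097 [ 0.   -0.41  5.53]
0.2084 0.209 [-0.43  0.01  8.35]
0.2072 0.2088 [-1.18 -1.36 12.98]
21.6917
```

```bash
python3 - <<'E'
from h import *
T=lambda y,z: S(-.088,y,z+.019)
z=float(np.load('z.npy'))
for y in(-.005,-.015,-.030,-.045,-.055,-.058,-.060,-.062,-.064):
    ctrl.line_to(T(y,z),speed=.05); s=sense(); print(y,np.round((s['tcp_pos']-S(0,0,0))@ey,4),np.round(s['tcp_pos'][2]-.019,4),np.round(s['force'],1))
    if np.hypot(*s['force'][:2])>15: break
ctrl.line_to(T(y+.002,z+.0),speed=.03)
ctrl.line_to(T(y+.002,.32),speed=.15)
ctrl.reach(S(.0,-.28,.36),down(87.2))
c=cam('top'); cv2.imwrite('pics/crop5.png',cv2.resize(c['img'][130:235,120:260],(800,600),interpolation=cv2.INTER_CUBIC)); print(sense()['time'])
E
```

```text
-0.005 -0.0046 0.2088 [-1.2 -1.  14. ]
-0.015 -0.0146 0.2088 [-0.6 -0.1 13.8]
-0.03 -0.0296 0.2088 [-0.   0.6 14.8]
-0.045 -0.0446 0.2088 [-1.4  0.4 14.2]
-0.055 -0.0546 0.2088 [-1.3  0.7 13.7]
-0.058 -0.0567 0.2088 [ 2.3  1.  12.7]
-0.06 -0.0575 0.2089 [5.1 0.4 9.7]
-0.062 -0.0582 0.209 [11.1  0.5  5.9]
-0.064 -0.0589 0.2095 [15.4 -0.9  5.6]
26.7833
```

View pics/crop5.png

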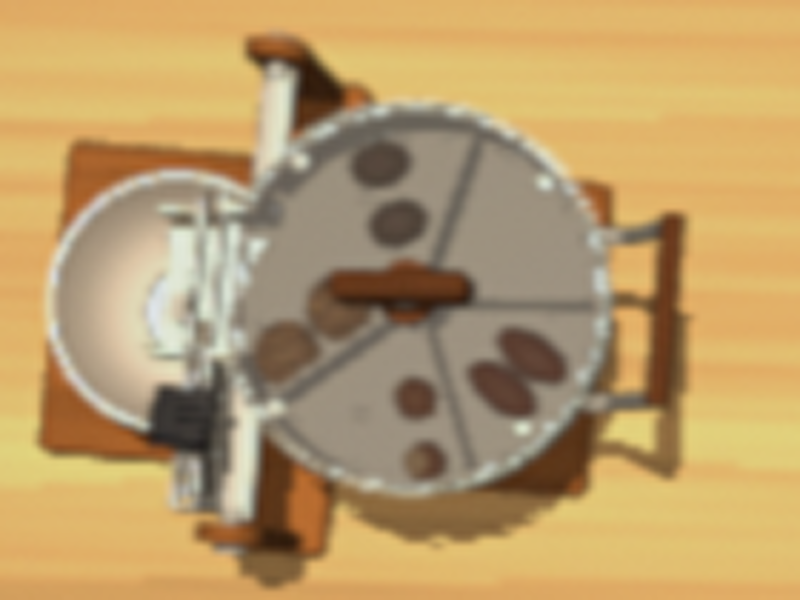

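```bash
cat >> h.py <<'E'
def hand(th,dz=.003):
    a=np.arctan2(.072,.183)+th; r=np.hypot(.072,.183)
    return S(-.075+r*np.cos(a),0,.155+r*np.sin(a)+dz)
E
python3 - <<'E'
from h import *
p=hand(0); ctrl.reach(p+[0,0,.10],down(87.2)); ctrl.gripper_to(.042)
print(ctrl.line_to(p,speed=.1,guard=8))
ctrl.gripper_to(0,f_grip=35); s=sense(); print(s['grip_width'],s['force'])
for th in np.r_[np.arange(.1,.65,.1),.7,.8,.9]:
    ctrl.line_to(hand(th),speed=.08); s=sense(); print(round(th,2),np.round(s['force'],1),round(s['grip_width'],4))
    if np.linalg.norm(s['force'])>40: break
ctrl.hold(.6)
c=cam('top'); cv2.imwrite('pics/crop6.png',cv2.resize(c['img'][130:235,120:260],(800,600),interpolation=cv2.INTER_CUBIC)); print(sense()['time'])
E
```

```text
False
0.009758815112222957 [-0.14983451  3.83053738  4.1816654 ]
0.1 [ 3.7  1.5 -5.4] 0.0095
0.2 [ 3.  -1.4 -4.8] 0.0095
0.3 [ 3.6 -3.4 -0.7] 0.0093
0.4 [ 2.9 -6.1  1.7] 0.0096
0.5 [ 1.4 -7.9  5. ] 0.0094
0.6 [ 1.4 -9.3  8.4] 0.0096
0.7 [ -0.4 -10.7  12.9] 0.0095
0.8 [ 0.6 -8.3 13.6] 0.0096
0.9 [ 2.2 -5.6 12.5] 0.0094
34.125
```

View pics/crop6.png

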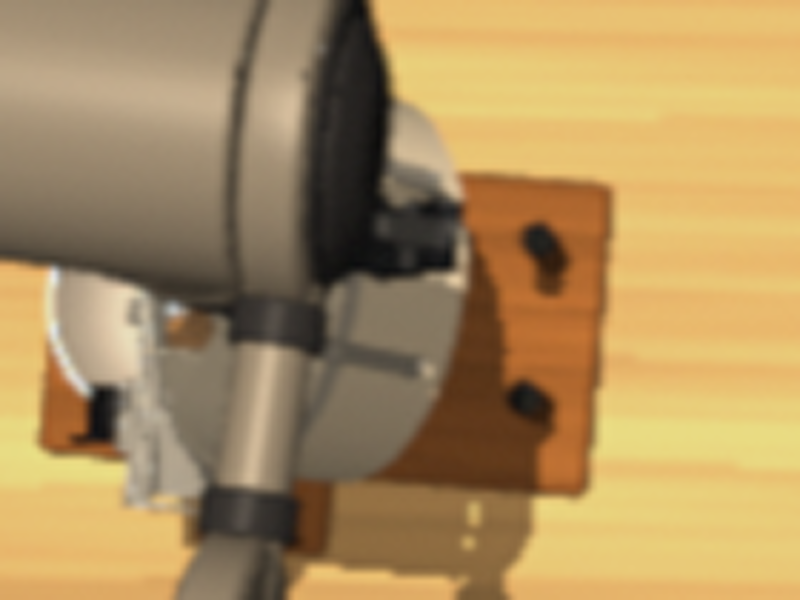

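```bash
python3 - <<'E'
from h import *
c=cam('scene'); a=c['img'][110:218,170:270]
t=load('top')['img'][160:215,125:180]
cv2.imwrite('pics/crop7.png',np.hstack([cv2.resize(a,(430,464),interpolation=cv2.INTER_CUBIC),cv2.resize(t,(366,464),interpolation=cv2.INTER_CUBIC)]))
E
```

```text
(no output)
```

View pics/crop7.png

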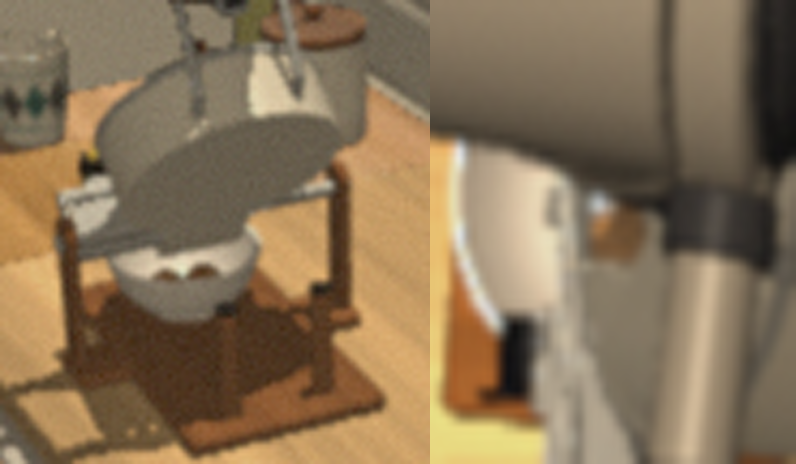

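```bash
python3 - <<'E'
from h import *
c=load('scene'); t=load('top')
p=at_z(c,[[208.4,174],[217.7,172.8]],.088); print(p, at_depth(c,[[208.4,174],[217.7,172.8]]), S(-.125,0,.059)); 
print((proj(t,p)-[120,130])*5.714, at_depth(t,[[120+190/5.714,130+330/5.714]]))
E
```

```text
[[0.50841844 0.12411285 0.088     ]
 [0.53813876 0.1166022  0.088     ]] [[0.50491103 0.11579238 0.09256697]
 [0.53821925 0.11678245 0.0879005 ]] [0.52310622 0.13225077 0.059     ]
[[192.5615262  334.83794789]
 [211.62553774 271.25946646]] [[0.49965912 0.09785525 0.21150419]]
```

Both walnuts are in the bowl: two brown tops at (165,275) and (205,270) in the scene crop, and the first one also matches the top view. Next I lower the pan.

```bash
python3 - <<'E'
from h import *
for th in np.arange(.8,.05,-.1):
    ctrl.line_to(hand(th),speed=.07)
ctrl.line_to(hand(.04),speed=.04); ctrl.line_to(hand(0),speed=.03); s=sense(); print(s['force'])
ctrl.line_to(hand(0,.0015),speed=.02)
ctrl.hold(.2); ctrl.gripper_to(.03); ctrl.line_to(hand(0)+[0,0,.1]); ctrl.reach(S(.1,-.28,.38),down(87.2))
c=cam('top'); cv2.imwrite('pics/crop8.png',cv2.resize(c['img'][130:235,120:260],(800,600),interpolation=cv2.INTER_CUBIC)); print(sense()['time'])
E
```

```text
[-0.42498686  6.20633454 19.27250457]
41.25
```

View pics/crop8.png

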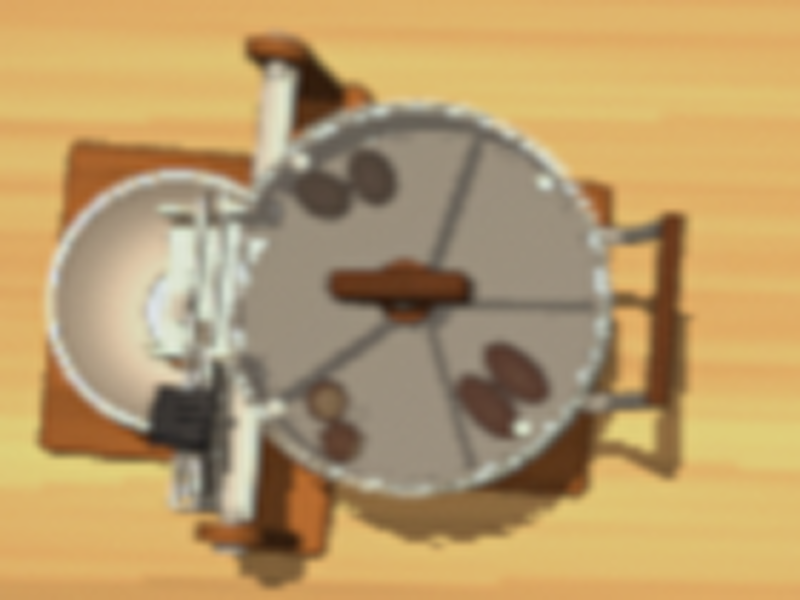

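The pan is level again with its handle back at (670,310). All six other nuts are still in the wheel, and the bowl has not moved. The walnuts are hidden under the spout, where I placed them from the scene view.

```bash
python3 -c "
from h import *
print(ctrl.finish_job())"
```

```text
the job is handed in; nothing more can be done
None
```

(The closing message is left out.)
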